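# Take the pivot cup out of the wagon turntable for oiling

### The arm

A 7-joint arm with a two-finger parallel gripper is mounted at the origin on a cart in front of the work surface, level with it; the furniture and walls round the work are solid. World frame = base frame: x ahead of the robot, y to its left, z up, the work surface at z = 0. Lengths are in m, angles in degrees, forces in N, time in s.
With the tool pointing down it reaches from about 0.425 to 0.875 m from the base axis. Payload 4.7 kg.
Tool frame: the origin (TCP) lies on the centre line of the jaws, within the pads' length; the fingertips stand 19 mm ahead of it and the grasp point (between the pads) is the TCP; z points along the fingers, y is the line along which they close (so a half turn about z gives the same grasp; the last joint's range is limited). The gripper opens to 87 mm and grips with 3 to 60 N. Pads are 19 mm wide; open, the fingers measure 117 mm over their backs; the gripper's body (75 mm by 190 mm) begins 51 mm behind the grasp point.
Start: joints at [-69.036, 18.392, -4.016, 83.108, 1.295, 78.541, -3.26], TCP at [0.224, 0.61, 0.242] pointing down, gripper open.
Joint ranges: [-163.93, 163.93], [-17.29, 119.83], [-79.2, 71.16], [3.27, 140.29], [-89.18, 269.18], [5.43, 117.66], [-154.24, 154.24]. Speed limits (degrees/s): [147.25, 147.25, 180, 180, 180, 180, 180].

### API

Orientations are given as [roll, pitch, yaw] about the fixed x, y, z axes, in that order (R = Rz(yaw) Ry(pitch) Rx(roll)).
In Python, from cell import env, imaging gives the robot as it stands.
- The arm moves only by the shell command python3 -m crank 'ROWS' [OPENING] [FORCE]. ROWS is JSON, a list of rows, each an object of numbers: "x", "y", "z": the shift along the tool's x, y, z in m; "turn": the turn about the tool's z in rad. In form: [{"x": .., "y": .., "z": .., "turn": ..}, ...]. A call has 1 to 12 rows; each row is the pose to reach, as a shift and turn from the pose commanded when the call began, along the tool's axes at that moment; what a row does not reach only later rows make up. A row lasts 1/8 s, in which the tool goes at most 62.5 mm and 10.7 degrees, less where a joint would pass 70% of its speed; a pose out of reach is approached as far as the arm can. A call with a gripper value outside its range is refused whole. OPENING is the finger opening in m, from 0 to 0.087, set as the call begins (- or left out, the last holds). The fingers move at their own pace and stop on an object; FORCE is the grip in N (left out, the last holds). Time passes only in rows, so rows that repeat a pose let the fingers close. It gives the time, the measured TCP pose, the force, the opening and the grip force at its end, in the units of the state.
- env.get_obs(): the state, without advancing time (a new reading comes with each control period).
- imaging.read_camera(name): name is "side" or "top"; returns the picture (420x560x3 uint8, red, green, blue); there is no depth.
- imaging.get_calibration(name): a dict with "camera_matrix" (3x3 intrinsics, pixels), "k1" (the pictures are not rectified: a ray, as slopes to the right and down, at radius r is drawn at 1 + k1 r^2 times it, then the intrinsics apply), "position" and "attitude" of the camera in the world. Camera axes: x right, y up, looking along -z (the intrinsics and any distortion apply to the point x, -y, -z); pixel columns grow to the right and rows downward; lengths in m; the calibration is good to about 2 mm. A picture is of the moment at which its call begins. get_calibration takes no time and is no camera call.
- env.sign_off(): hands the job in; it is judged then, once.
The state is a dict: "time_s": time; "qpos": joint angles; "joint_velocities": joint speeds; "effort": joint torques, N m; "tool_pos": TCP position; "tool_rot": TCP orientation; "force": force on the tool from outside, world axes, zero at the start; "wrist_torque": the same for the moment, N m; "grip_width": finger opening in m; "grasp_force": force on a finger pad.
Only numpy, scipy, OpenCV 4.12 (cv2) and the standard library are available. Lean on these libraries where they do the work, as an engineer would, in place of code of your own. Each camera call takes 0.05 s, during which the arm holds its last target. There are 200 camera calls.

### The job

The pivot of the model wagon turntable is to be oiled. Lift the green girder bridge off the well and set it down right way up along the cork mat, let go of it, then turn the brass pivot cup a quarter turn anticlockwise (seen from above) to free it from its bayonet ring, and lift it straight out, always level, with the loose steel ball staying in the middle of its dish. Finish while still holding the cup, level and still, about 10 cm above the middle of the drip tray with the ball at rest in the middle of the dish; leave the other things on the bench where they are.

Things in the scene. Friction and masses are not known exactly. Their poses are not given: they have to be found in the camera images.
- well: turntable well, fixed on the worktop: round, 164 mm across, grey wall 10 mm thick (inner diameter 144 mm), its top 48 mm above the worktop, pit floor at 8 mm. The seated cup shares its centre. Origin: centre of the underside; yaw varies. A low centre socket (bore 43 mm, top at 14 mm) takes the cup's foot; brass stop pins let the cup turn from -2 degrees (locked) to +93 degrees (free)
- well_ring (a point): centre of the steel bayonet ring in the well (same axes as the well), 25 mm above the worktop, level with the ring's top. Ring: inner radius 46 mm, outer radius 64 mm, 4 mm thick (underside at 21 mm); it covers the directions within 60 degrees of the well's +x and -x axes; its two gaps lie along the well's +y and -y
- bridge_grip (a point): grip point of the loose green bridge, on its centre line, 24 mm above its underside, 12 mm below its top. x along the bridge, y across. Grasp it across the 51 mm width, in the plain middle 40 mm. Cup rim and ball lie 1 to 2 mm below the bridge, so fingertips must not go below its underside (24 mm below this point)
- bridge: the same bridge: 162 mm long (x), 51 mm wide over its two upright girders (y), 36 mm high, 0.2 kg, alike end for end, z up. Origin: centre of its underside (underside of its four end rollers). At the start it lies loosely on the wall of the well, at any yaw, underside 48 mm above the worktop
- cup_grip (a point): grip point of the brass cup, on its axis, 31 mm above its underside (39 mm above the worktop while seated). x along the bayonet bar, y across the two spanner flats: 51 mm apart, 26 mm long, from 17 mm above the underside up to the rim at 38 mm. Hold it across the flats from above; beside them the pit is free out to a radius of 46 mm, and down to 8 mm above the worktop
- cup: loose pivot cup, 0.2 kg: foot 38 mm across, 7 mm high (2 mm play in the socket), then the bar 114x24x4 mm along x (7 to 11 mm above the underside, red dot on each end), then the bowl, 49 mm across. Origin: centre of its underside. At the start locked: x within 10 degrees of the well's x, bar under the ring with 2 mm play; 90 degrees anticlockwise frees it to lift straight up
- cup_dish (a point): centre of the ball when it lies in the middle of the dish: on the cup's axis, 34 mm above its underside. The dish is 42 mm across, very shallow in the middle (4 degrees to radius 10 mm, then 14 degrees) with an upright rim, so a tilt or a jerky move sends the ball to the side
- ball_center (a point): centre of the loose steel ball, 16 mm across, 17 g, lying in the dish of the cup; its top stands 4 mm above the cup's rim
- mat: cork mat, 90x180x3 mm, long side along its y (left-right), fixed flat on the worktop on one side of the well or the other; origin at the centre of its underside
- tray: square steel drip tray, 126x126 mm, 12 mm high, fixed on the worktop on the other side of the well; origin at the centre of its underside
- oil_bottle: bystander: dropper bottle of model oil with red cap, 25 mm across, 85 mm tall, standing; origin at the centre of its underside
- glue_bottle: bystander: white bottle with blue cap, 32 mm across, 83 mm tall, standing; origin at the centre of its underside
- screwdriver_red: bystander: screwdriver with red handle, 152 mm long; origin at the centre of its underside
- pliers: bystander: needle-nose pliers with blue handles, 136 mm long; origin at the centre of its underside
- screw_tin: bystander: round tin, 54 mm across, 21 mm high; origin at the centre of its underside
- track_rubber: bystander: brown cleaning block, 52x23x13 mm; origin at the centre of its underside
- wheelset_1: bystander: spare metal wheelset, 24 mm long; origin at the centre of its underside
- battery_2: bystander: yellow AA cell, 50 mm long; origin at the centre of its underside
- tweezers: bystander: steel tweezers, 113 mm long; origin at the centre of its underside

How it is judged:
By the outcome, as a careful person would: the job done as asked, in the order asked, and still so for the second after the job is handed in, while the arm keeps its last pose, push and grip.
It also fails if it takes over 69 s, if anything falls off the work surface, if the arm or the gripper's body presses on something with over 40 N, if the wrist force passes 120 N, or if a joint passes its speed limit or range.

## Working session

There is one attempt and no reset: what is moved stays moved. The work goes in short steps, Python scripts to look and compute and a shell command to move; the robot and the scene stay as the last step left them, time stands still between calls to the robot, and variables do not carry over. Pictures are saved under pics/ and viewed, at most 12 in all, crops included, and the job is handed in when it is done.

```bash
mkdir -p pics; ls
python3 - <<'E'
from cell import env, imaging
import cv2
o=env.get_obs();print({k:o[k] for k in('time_s','tool_pos','tool_rot','force','grip_width')})
for n in('top','side'):
    cv2.imwrite(f'pics/{n}0.png',cv2.resize(imaging.read_camera(n)[:,:,::-1],(800,600),interpolation=cv2.INTER_CUBIC))
    print(imaging.get_calibration(n))
E
```

```text
pics
{'time_s': 0.0, 'tool_pos': array([0.22385372, 0.60970228, 0.24043938]), 'tool_rot': array([-1.79890951e+02,  4.50018822e-03,  1.59844714e+02]), 'force': array([-0.58650072,  0.0116761 ,  0.39044966]), 'grip_width': 0.08704942066105696}
{'camera_matrix': array([[381.72155758,   0.        , 272.95987371],
       [  0.        , 381.72155758, 210.60881268],
       [  0.        ,   0.        ,   1.        ]]), 'k1': -0.04936417494029456, 'position': array([0.40807967, 0.00533849, 1.18189856]), 'attitude': array([  4.08128586,  -1.34341798, -89.92925065])}
{'camera_matrix': array([[490.52849302,   0.        , 278.39749958],
       [  0.        , 490.52849302, 212.81263503],
       [  0.        ,   0.        ,   1.        ]]), 'k1': -0.11055356564562205, 'position': array([ 0.55309725, -1.24692299,  0.74396007]), 'attitude': array([62.23538406,  0.67943816,  2.68327052])}
```

View pics/top0.png

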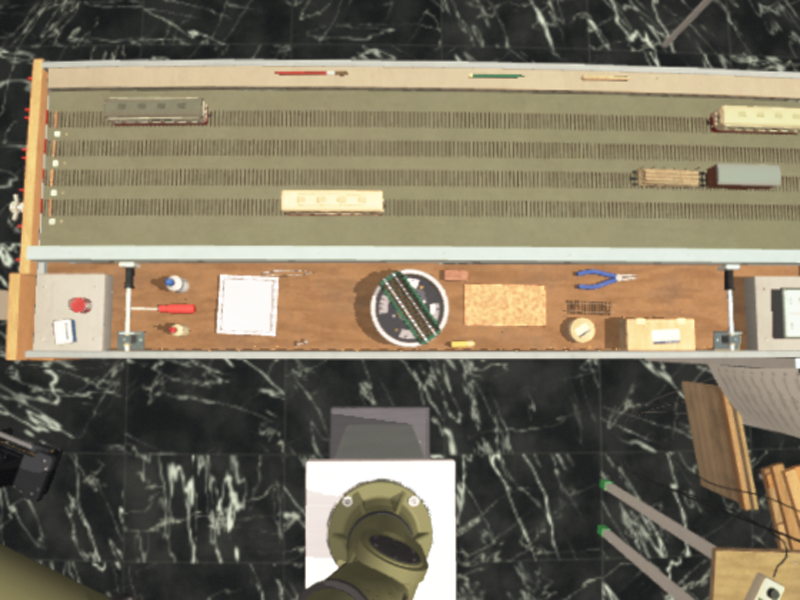

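View pics/side0.png

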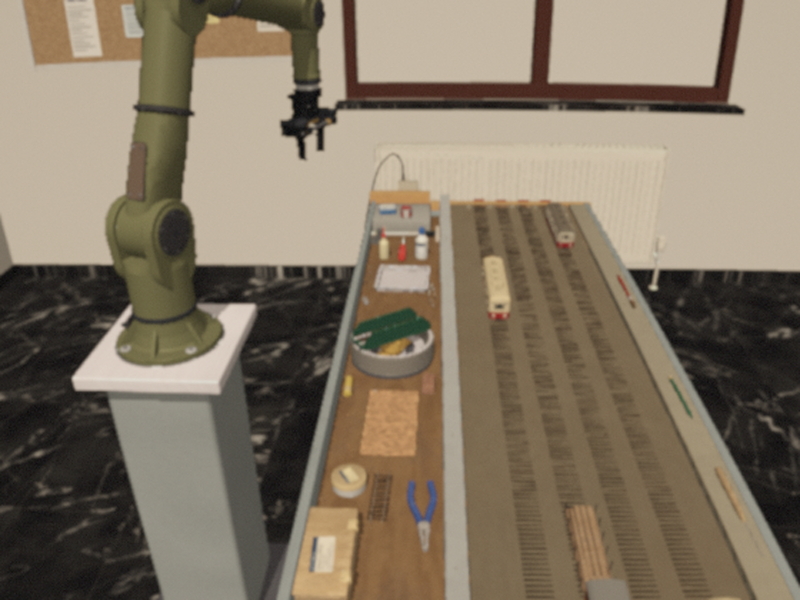

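The top view shows the well at about (410,307), the bridge running upper-left to lower-right, the mat at (505,304) to its right (−y) and the tray at (247,305) to its left. I'll enlarge these.

```bash
cat > h.py <<'E'
import numpy as np, cv2
from cell import env, imaging
from scipy.spatial.transform import Rotation as R
def cal(n):
    c=imaging.get_calibration(n); return np.array(c['camera_matrix']),c['k1'],np.array(c['position']),R.from_euler('xyz',c['attitude'],degrees=True).as_matrix()
def ray(n,u,v,z):
    K,k,p,A=cal(n)
    s=cv2.undistortPoints(np.array([[[u,v]]],float),K,np.array([k,0,0,0.]))[0,0]
    d=A@np.array([s[0],-s[1],-1]); return p+d*(z-p[2])/d[2]
def proj(n,P):
    K,k,p,A=cal(n); q=(np.atleast_2d(P)-p)@A; s=np.c_[q[:,0]/-q[:,2],-q[:,1]/-q[:,2]]
    s=s*(1+k*(s**2).sum(1,keepdims=True)); return s*[K[0,0],K[1,1]]+[K[0,2],K[1,2]]
def crop(n,name,u0,v0,w,h,s,marks=()):
    im=imaging.read_camera(n)[v0:v0+h,u0:u0+w,::-1]
    im=cv2.resize(im,None,fx=s,fy=s,interpolation=cv2.INTER_CUBIC)
    for m in marks:
        a=((np.array(m)+.5-[u0,v0])*s-.5); cv2.polylines(im,[np.int32(a*16)],False,(255,0,255),1,cv2.LINE_AA,4)
    cv2.imwrite('pics/'+name,im)
def px(a,b,u0,v0,s): return (a+.5)/s-.5+u0,(b+.5)/s-.5+v0
E
python3 - <<'E'
from h import *
s=.7
for n,a,b,z in [('well',410,307,.048),('mat',505,304.5,.003),('tray',247,305,.012),('rubber',456,275,.013),('batt',462,344,.014),('frontrail',410,355,.0),('backrail',410,262,0),('tw',288,272,0),('wheel',302,342,0)]:
    print(n,ray('top',a*s,b*s,z).round(4))
crop('top','w1.png',250,182,70,68,8)
crop('top','w2.png',145,182,245,68,3)
E
```

```text
well [ 0.4763 -0.063   0.048 ]
mat [ 0.485  -0.2734  0.003 ]
tray [0.4818 0.2846 0.012 ]
rubber [ 0.5481 -0.1649  0.013 ]
batt [ 0.3992 -0.1767  0.014 ]
frontrail [ 0.3753 -0.0658  0.    ]
backrail [ 0.5778 -0.0661  0.    ]
tw [0.5548 0.1997 0.    ]
wheel [0.403  0.1674 0.    ]
```

View pics/w1.png

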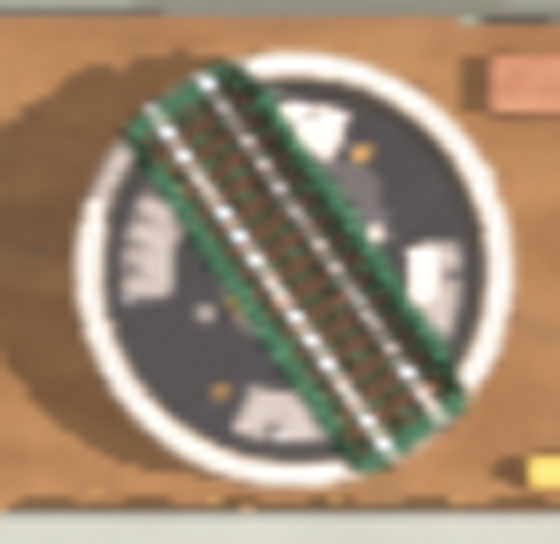

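View pics/w2.png

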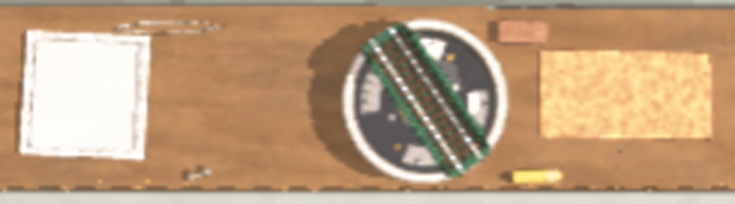

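Bridge top corners are at about (130,130), (222,65), (462,395), (370,468) in the crop, and the well's outer circle runs from 74 to 515 across and 52 to 487 down. Next I'll compute poses and check the rail heights.

Run:
```python
from h import *
P=[ray('top',*px(a,b,250,182,8),.084)[:2] for a,b in[(130,130),(222,65),(462,395),(370,468)]]
P=np.array(P);print(P.round(4));c=P.mean(0);d=P[:2].mean(0)-P[2:].mean(0)
print('bridge',c.round(4),'len',np.linalg.norm(d).round(4),'w',np.linalg.norm(P[0]-P[1]).round(4),np.linalg.norm(P[2]-P[3]).round(4),'yaw',np.degrees(np.arctan2(d[1],d[0])))
for z in(.048,.04): 
  w=[ray('top',*px(a,b,250,182,8),z)[:2] for a,b in[(74,269),(515,269),(294,52),(294,487)]];print('well',np.mean(w[:2],0)[1],np.mean(w[2:],0)[0], w[0][1]-w[1][1],w[2][0]-w[3][0])
for n,L,z in[('mat',[(540,51),(711,53),(711,137),(541,137)],.003),('tray',[(27,31),(150,33),(143,158),(20,153)],.012)]:
  Q=np.array([ray('top',*px(a,b,145,182,3),z)[:2] for a,b in L]);e=Q[0]+Q[3]-Q[1]-Q[2];print(n,Q.mean(0).round(4),'ydir',np.degrees(np.arctan2(-e[0],e[1])).round(2),[np.linalg.norm(Q[i]-Q[(i+1)%4]).round(3) for i in range(4)])
# rails: edges along y -> (x,z)
def plane(n,u,v):
  p=cal(n)[2];q=ray(n,u,v,0);m=np.cross(q-p,[0,1,0]);return m[[0,2]],m@p
for nm,t,s in[('back inner',(287,183.1),(443*.7,280)),('back outer',(287,247*.7),(460*.7,280)),('front inner',(287,245.6),(334*.7,280)),('front outer',(287,358*.7),(326*.7,280))]:
  a,b=plane('top',*t);c2,d2=plane('side',*s);print(nm,np.linalg.solve([a,c2],[b,d2]).round(3))
```

```text
[[ 5.235e-01  4.000e-04]
 [ 5.473e-01 -3.280e-02]
 [ 4.280e-01 -1.194e-01]
 [ 4.018e-01 -8.610e-02]]
bridge [ 0.4751 -0.0595] len 0.1483 w 0.0409 0.0424 yaw 35.68836344343127
well -0.06131464817947314 0.4756982127905843 0.16445938907951327 0.1622980264333972
well -0.061784906371521356 0.4761752822396128 0.16561970020401665 0.1634430884855526
mat [ 0.4851 -0.273 ] ydir -0.19 [np.float64(0.18), np.float64(0.088), np.float64(0.178), np.float64(0.089)]
tray [0.4839 0.2844] ydir -1.46 [np.float64(0.126), np.float64(0.128), np.float64(0.125), np.float64(0.125)]
back inner [0.577 0.011]
back outer [0.606 0.027]
front inner [0.385 0.02 ]
front outer [0.369 0.016]
```

```bash
cat > go.py <<'E'
import sys
from h import *
# go.py x y z yaw : shift/turn in tool axes from present pose
x,y,z,yaw=map(float,sys.argv[1:5]); o=env.get_obs()
A=R.from_euler('xyz',o['tool_rot'],degrees=True).as_matrix()
t=-(yaw-o['tool_rot'][2]); t=(t+180)%360-180
print('t',round(o['time_s'],2),'pos',o['tool_pos'].round(4),'rot',o['tool_rot'].round(2),'w',round(o['grip_width'],4),'F',o['force'].round(1),'q',np.round(o['qpos'],0))
print('shift',(A.T@(np.array([x,y,z])-o['tool_pos'])).round(4),'turn rad',round(np.radians(t),4))
E
python3 go.py .46 .35 .24 100
```

```text
t 0.2 pos [0.2239 0.6099 0.2409] rot [-179.93    0.    159.84] w 0.0872 F [-0.7 -0.1  0.4] q [-69.  18.  -4.  83.   1.  79.  -3.]
shift [-0.3112 -0.1626  0.0011] turn rad 1.0445
```

```bash
python3 -m crank '[{"x":-0.05,"y":-0.026,"turn":0.17},{"x":-0.1,"y":-0.052,"turn":0.34},{"x":-0.15,"y":-0.078,"turn":0.51},{"x":-0.2,"y":-0.104,"turn":0.68},{"x":-0.25,"y":-0.13,"turn":0.85},{"x":-0.3,"y":-0.157,"turn":1.0},{"x":-0.311,"y":-0.163,"turn":1.045},{"x":-0.311,"y":-0.163,"turn":1.045}]' 0.087; python3 go.py .475 -.0595 .16 35.7
```

```text
t 0.2 pos [0.2239 0.6099 0.2409] rot [-179.93    0.    159.84] w 0.0872 F [-0.7 -0.1  0.4] q [-69.  18.  -4.  83.   1.  79.  -3.]
shift [-0.4664 -0.5418  0.0815] turn rad 2.1667invalid input
```

```bash
python3 -m crank '[{"x":-0.05,"y":-0.026,"z":0,"turn":0.17},{"x":-0.1,"y":-0.052,"z":0,"turn":0.34},{"x":-0.15,"y":-0.078,"z":0,"turn":0.51},{"x":-0.2,"y":-0.104,"z":0,"turn":0.68},{"x":-0.25,"y":-0.13,"z":0,"turn":0.85},{"x":-0.3,"y":-0.157,"z":0,"turn":1.0},{"x":-0.311,"y":-0.163,"z":0,"turn":1.045},{"x":-0.311,"y":-0.163,"z":0,"turn":1.045}]' 0.087; python3 go.py .475 -.0595 .16 35.7
```

```text
time_s: 1.2
tool_pos: [0.4601, 0.3495, 0.2415]
tool_rot: [-180.0, -0.0, 99.9]
force: [-0.0, 0.5, -0.5]
grip_width: 0.087
grasp_force: 0.0
t 1.2 pos [0.4601 0.3495 0.2415] rot [-1.7998e+02 -2.0000e-02  9.9910e+01] w 0.087 F [-0.   0.5 -0.5] q [-52.  10.  14.  94.  -2.  76. -28.]
shift [-0.4055 -0.0556  0.0814] turn rad 1.1206
```

```bash
python3 -m crank '[{"x":-0.05,"y":-0.007,"z":0,"turn":0.15},{"x":-0.1,"y":-0.014,"z":0,"turn":0.3},{"x":-0.15,"y":-0.021,"z":0,"turn":0.45},{"x":-0.2,"y":-0.028,"z":0.01,"turn":0.6},{"x":-0.25,"y":-0.035,"z":0.02,"turn":0.75},{"x":-0.3,"y":-0.042,"z":0.03,"turn":0.9},{"x":-0.35,"y":-0.049,"z":0.05,"turn":1.05},{"x":-0.39,"y":-0.0535,"z":0.07,"turn":1.12},{"x":-0.4055,"y":-0.0556,"z":0.081,"turn":1.1206},{"x":-0.4055,"y":-0.0556,"z":0.081,"turn":1.1206},{"x":-0.4055,"y":-0.0556,"z":0.081,"turn":1.1206}]' ; python3 go.py .475 -.0600 .074 35.7
```

```text
time_s: 2.58
tool_pos: [0.4758, -0.0566, 0.161]
tool_rot: [-180.0, -0.1, 36.0]
force: [-0.4, 1.3, 0.2]
grip_width: 0.0874
grasp_force: 0.0
t 2.58 pos [ 0.4758 -0.0566  0.161 ] rot [-1.7999e+02 -5.0000e-02  3.5990e+01] w 0.0874 F [-0.4  1.3  0.2] q [-31.  -0.  35. 114.  -0.  66. -50.]
shift [-0.0027  0.0023  0.087 ] turn rad 0.0051
```

```bash
python3 -m crank '[{"x":-0.001,"y":0.001,"z":0.02,"turn":0},{"x":-0.0025,"y":0.002,"z":0.045,"turn":0},{"x":-0.0025,"y":0.002,"z":0.065,"turn":0.005},{"x":-0.0025,"y":0.002,"z":0.08,"turn":0.005},{"x":-0.0025,"y":0.002,"z":0.088,"turn":0.005},{"x":-0.0025,"y":0.002,"z":0.088,"turn":0.005},{"x":-0.0025,"y":0.002,"z":0.088,"turn":0.005}]' && python3 -m crank '[{"x":0,"y":0,"z":0,"turn":0},{"x":0,"y":0,"z":0,"turn":0},{"x":0,"y":0,"z":0,"turn":0},{"x":0,"y":0,"z":0,"turn":0},{"x":0,"y":0,"z":0,"turn":0},{"x":0,"y":0,"z":0,"turn":0},{"x":0,"y":0,"z":0,"turn":0},{"x":0,"y":0,"z":0,"turn":0}]' 0.04 20;python3 go.py .475 -.0600 .074 35.7
```

```text
time_s: 3.45
tool_pos: [0.475, -0.062, 0.0732]
tool_rot: [180.0, -0.1, 35.5]
force: [0.2, -0.4, 0.3]
grip_width: 0.0869
grasp_force: 0.0
time_s: 4.45
tool_pos: [0.4744, -0.062, 0.0726]
tool_rot: [-180.0, -0.0, 35.5]
force: [-0.7, 0.4, 0.9]
grip_width: 0.0499
grasp_force: 20.0
t 4.45 pos [ 0.4744 -0.062   0.0726] rot [-179.99   -0.     35.47] w 0.0499 F [-0.7  0.4  0.9] q [-29.   7.  36. 119.  -5.  55. -45.]
shift [ 0.0017 -0.0013 -0.0014] turn rad -0.004
```

```bash
python3 -m crank '[{"x":0,"y":0,"z":-0.003,"turn":0},{"x":0,"y":0,"z":-0.01,"turn":0},{"x":0,"y":0,"z":-0.02,"turn":0},{"x":0,"y":0,"z":-0.032,"turn":0},{"x":0,"y":0,"z":-0.044,"turn":0},{"x":0,"y":0,"z":-0.056,"turn":0},{"x":0,"y":0,"z":-0.064,"turn":0},{"x":0,"y":0,"z":-0.07,"turn":0},{"x":0,"y":0,"z":-0.07,"turn":0}]' ;python3 go.py .485 -.273 .12 90
```

```text
time_s: 5.58
tool_pos: [0.4746, -0.062, 0.1429]
tool_rot: [180.0, -0.0, 35.5]
force: [0.5, -0.5, -1.5]
grip_width: 0.05
grasp_force: 19.9
t 5.58 pos [ 0.4746 -0.062   0.1429] rot [ 1.7998e+02 -4.0000e-02  3.5490e+01] w 0.05 F [ 0.5 -0.5 -1.5] q [-31.   1.  36. 115.  -1.  64. -49.]
shift [-0.114   0.1778  0.0229] turn rad -0.9515
```

```bash
python3 -m crank '[{"x":-0.006,"y":0.009,"z":0,"turn":-0.05},{"x":-0.018,"y":0.028,"z":0,"turn":-0.15},{"x":-0.032,"y":0.05,"z":0,"turn":-0.27},{"x":-0.047,"y":0.073,"z":0,"turn":-0.4},{"x":-0.062,"y":0.097,"z":0,"turn":-0.52},{"x":-0.077,"y":0.12,"z":0.003,"turn":-0.64},{"x":-0.091,"y":0.142,"z":0.008,"turn":-0.76},{"x":-0.103,"y":0.161,"z":0.013,"turn":-0.86},{"x":-0.111,"y":0.173,"z":0.018,"turn":-0.93},{"x":-0.114,"y":0.178,"z":0.023,"turn":-0.9515},{"x":-0.114,"y":0.178,"z":0.023,"turn":-0.9515},{"x":-0.114,"y":0.178,"z":0.023,"turn":-0.9515}]' ;python3 go.py .485 -.274 .0285 89.9
```

```text
time_s: 7.08
tool_pos: [0.4849, -0.2727, 0.1193]
tool_rot: [-180.0, -0.0, 90.0]
force: [-0.4, 0.1, -2.0]
grip_width: 0.05
grasp_force: 19.9
t 7.08 pos [ 0.4849 -0.2727  0.1193] rot [-1.7998e+02 -2.0000e-02  9.0000e+01] w 0.05 F [-0.4  0.1 -2. ] q [-10.  15.  42. 106. -11.  63.  36.]
shift [-0.0013  0.0002  0.0908] turn rad 0.0017
```

```bash
python3 -m crank '[{"x":0,"y":0,"z":0.008,"turn":0},{"x":-0.001,"y":0,"z":0.02,"turn":0},{"x":-0.001,"y":0,"z":0.035,"turn":0},{"x":-0.001,"y":0,"z":0.05,"turn":0},{"x":-0.001,"y":0,"z":0.065,"turn":0},{"x":-0.001,"y":0,"z":0.077,"turn":0},{"x":-0.001,"y":0,"z":0.085,"turn":0},{"x":-0.001,"y":0,"z":0.089,"turn":0},{"x":-0.001,"y":0,"z":0.0905,"turn":0},{"x":-0.001,"y":0,"z":0.0915,"turn":0},{"x":-0.001,"y":0,"z":0.092,"turn":0},{"x":-0.001,"y":0,"z":0.092,"turn":0}]' ;python3 go.py .485 -.274 .0275 90
```

```text
time_s: 8.57
tool_pos: [0.485, -0.2742, 0.0277]
tool_rot: [180.0, -0.0, 90.0]
force: [-0.8, -0.8, -2.2]
grip_width: 0.0503
grasp_force: 19.9
t 8.57 pos [ 0.485  -0.2742  0.0277] rot [179.98  -0.    90.  ] w 0.0503 F [-0.8 -0.8 -2.2] q [ -6.  22.  39. 110. -17.  53.  41.]
shift [ 0.0002 -0.      0.0002] turn rad -0.0
```

```bash
python3 -m crank '[{"x":0,"y":0,"z":0.0005,"turn":0},{"x":0,"y":0,"z":0.001,"turn":0},{"x":0,"y":0,"z":0.0015,"turn":0},{"x":0,"y":0,"z":0.0015,"turn":0}]'
```

```text
time_s: 9.07
tool_pos: [0.4851, -0.2742, 0.0275]
tool_rot: [180.0, -0.1, 90.0]
force: [-3.2, 2.4, 10.9]
grip_width: 0.0502
grasp_force: 19.9
```

```bash
python3 -m crank '[{"x":0,"y":0,"z":-0.0008,"turn":0},{"x":0,"y":0,"z":-0.001,"turn":0}]'; python3 -m crank '[{"x":0,"y":0,"z":0,"turn":0},{"x":0,"y":0,"z":0,"turn":0},{"x":0,"y":0,"z":0,"turn":0},{"x":0,"y":0,"z":-0.01,"turn":0},{"x":0,"y":0,"z":-0.03,"turn":0},{"x":0,"y":0,"z":-0.06,"turn":0},{"x":0,"y":0,"z":-0.1,"turn":0},{"x":0,"y":0,"z":-0.13,"turn":0},{"x":0,"y":0,"z":-0.14,"turn":0},{"x":0,"y":0,"z":-0.14,"turn":0}]' 0.087; python3 go.py .4757 -.061 .16 90
python3 - <<'E'
from h import *
crop('top','w3.png',252,184,66,62,9)
E
```

```text
time_s: 9.32
tool_pos: [0.4851, -0.2742, 0.0276]
tool_rot: [180.0, -0.0, 90.0]
force: [-2.0, 1.1, 4.9]
grip_width: 0.0495
grasp_force: 19.9
time_s: 10.58
tool_pos: [0.4852, -0.2742, 0.1678]
tool_rot: [179.9, -0.0, 90.0]
force: [-0.2, 0.2, 0.6]
grip_width: 0.0869
grasp_force: 0.0
t 10.57 pos [ 0.4852 -0.2742  0.1678] rot [179.91  -0.    90.  ] w 0.0869 F [-0.2  0.2  0.6] q [-11.  12.  43. 103.  -9.  68.  34.]
shift [ 0.2132 -0.0095  0.0077] turn rad 0.0
```

View pics/w3.png

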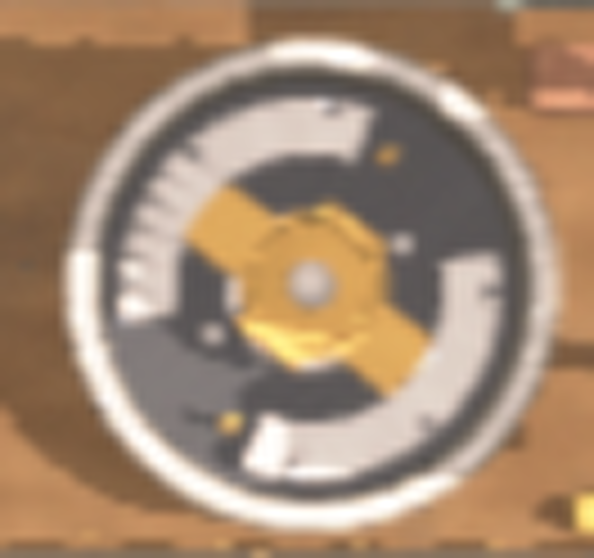

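The cup is visible: ball at about (310,285), with the bar ends showing between (209,210) and (409,371). I'll get the side view as well and compute.

Run:
```python
from h import *
f=lambda a,b,z: ray('top',*px(a,b,252,184,9),z)[:2]
a,b=f(209,210,.019),f(409,371,.019);print('bar c',(a+b)/2,'yaw',np.degrees(np.arctan2(*(a-b)[::-1])),np.linalg.norm(a-b))
E1=[f(232,183,.019)-f(430,347,.019),f(186,237,.019)-f(388,395,.019)]
print('edges yaw',[np.degrees(np.arctan2(e[1],e[0])) for e in E1])
print('ball',f(310,285,.042))
w=[f(a,b,.048) for a,b in[(64,285),(556,285),(310,38),(310,527)]];print('well',(w[0]+w[1])/2,(w[2]+w[3])/2)
w=[f(a,b,.048) for a,b in[(100,285),(535,285),(310,65),(310,500)]];print('inner',(w[0]+w[1])/2,(w[2]+w[3])/2)
p=proj('side',[.4757,-.061,.042])[0];print('side px of guess',p)
u0,v0=int(p[0])-40,int(p[1])-32;print(u0,v0)
crop('side','s1.png',u0,v0,80,65,9)
```

```text
bar c [ 0.47524925 -0.06132882] yaw 51.21743959814775 0.08711041501340992
edges yaw [np.float64(50.400690762657476), np.float64(52.03507204348747)]
ball [ 0.47573268 -0.06037137]
well [ 0.47537352 -0.06019239] [ 0.47660773 -0.06003666]
inner [ 0.47538061 -0.06264295] [ 0.47652376 -0.06003453]
side px of guess [273.60642639 236.92945076]
233 204
```

View pics/s1.png

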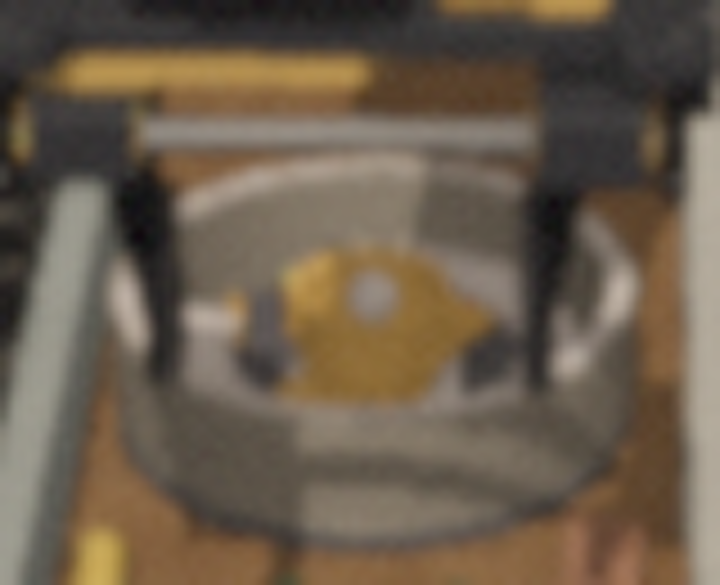

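The side view puts the ball at crop (372,295), which agrees with the top-view estimate to within about 1 px. The ring ends in the top crop also give the well yaw.

```bash
python3 - <<'E'
from h import *
f=lambda a,b,z: ray('top',*px(a,b,252,184,9),z)[:2]
c=np.array([.4757,-.0608]); an=lambda a,b:np.degrees(np.arctan2(*(f(a,b,.025)-c)[::-1]))
A=[[an(375,108),an(355,160)],[an(120,320),an(178,317)],[an(443,262),an(500,257)],[an(285,425),an(245,470)]]
print(np.round(A,1))
E
python3 go.py .4757 -.0607 .13 51.2
```

```text
[[-20.3 -20. ]
 [ 99.8 102.7]
 [-78.9 -80.6]
 [170.3 160.8]]
t 10.68 pos [ 0.4843 -0.2737  0.1661] rot [-1.7991e+02 -4.0000e-02  9.0000e+01] w 0.087 F [-0.5  0.4  0.6] q [-11.  12.  43. 104.  -9.  68.  34.]
shift [ 0.213  -0.0085  0.0362] turn rad 0.6772
```

```bash
python3 -m crank '[{"x":0.02,"y":-0.001,"z":0,"turn":0.06},{"x":0.055,"y":-0.0025,"z":0,"turn":0.2},{"x":0.1,"y":-0.0045,"z":0,"turn":0.36},{"x":0.145,"y":-0.0065,"z":0,"turn":0.5},{"x":0.18,"y":-0.008,"z":0,"turn":0.6},{"x":0.205,"y":-0.009,"z":0.01,"turn":0.67},{"x":0.213,"y":-0.009,"z":0.025,"turn":0.677},{"x":0.213,"y":-0.009,"z":0.036,"turn":0.677},{"x":0.213,"y":-0.009,"z":0.036,"turn":0.677},{"x":0.213,"y":-0.009,"z":0.036,"turn":0.677},{"x":0.213,"y":-0.009,"z":0.036,"turn":0.677}]' 0.0565; python3 go.py .4757 -.0607 .07 51.2; python3 go.py .4757 -.0607 .07 51.2|tail -1
```

```text
time_s: 12.05
tool_pos: [0.4763, -0.0619, 0.1315]
tool_rot: [180.0, -0.0, 51.1]
force: [0.1, 0.7, -0.9]
grip_width: 0.0567
grasp_force: 0.0
t 12.05 pos [ 0.4763 -0.0619  0.1315] rot [ 1.7996e+02 -4.0000e-02  5.1150e+01] w 0.0567 F [ 0.1  0.7 -0.9] q [-31.   2.  36. 116.  -1.  63. -33.]
shift [ 0.0005 -0.0012  0.0615] turn rad -0.001
shift [ 0.0005 -0.0012  0.0615] turn rad -0.001
```

```bash
python3 -m crank '[{"x":0,"y":-0.0005,"z":0.01,"turn":0},{"x":0.0005,"y":-0.001,"z":0.025,"turn":0},{"x":0.0005,"y":-0.001,"z":0.042,"turn":0},{"x":0.0005,"y":-0.001,"z":0.054,"turn":0},{"x":0.0005,"y":-0.001,"z":0.06,"turn":0},{"x":0.0005,"y":-0.001,"z":0.06,"turn":0},{"x":0.0005,"y":-0.001,"z":0.06,"turn":0}]'; python3 go.py .4757 -.0607 .039 51.2
python3 - <<'E'
from h import *
crop('side','s2.png',233,204,80,65,9)
E
python3 go.py .4757 -.0607 .039 51.2
```

```text
time_s: 12.92
tool_pos: [0.4759, -0.0602, 0.0715]
tool_rot: [180.0, -0.0, 51.2]
force: [0.3, -0.5, -0.8]
grip_width: 0.0565
grasp_force: 0.0
t 12.93 pos [ 0.4759 -0.0602  0.0715] rot [ 1.7996e+02 -4.0000e-02  5.1200e+01] w 0.0565 F [ 0.3 -0.5 -0.8] q [-30.   7.  36. 119.  -5.  55. -30.]
shift [-0.0005  0.0001  0.0325] turn rad 0.0001
t 12.97 pos [ 0.4759 -0.0602  0.0716] rot [ 1.7996e+02 -5.0000e-02  5.1210e+01] w 0.0561 F [ 0.2 -0.4  0. ] q [-30.   7.  36. 119.  -5.  55. -30.]
shift [-0.0006  0.0001  0.0326] turn rad 0.0001
```

View pics/s2.png

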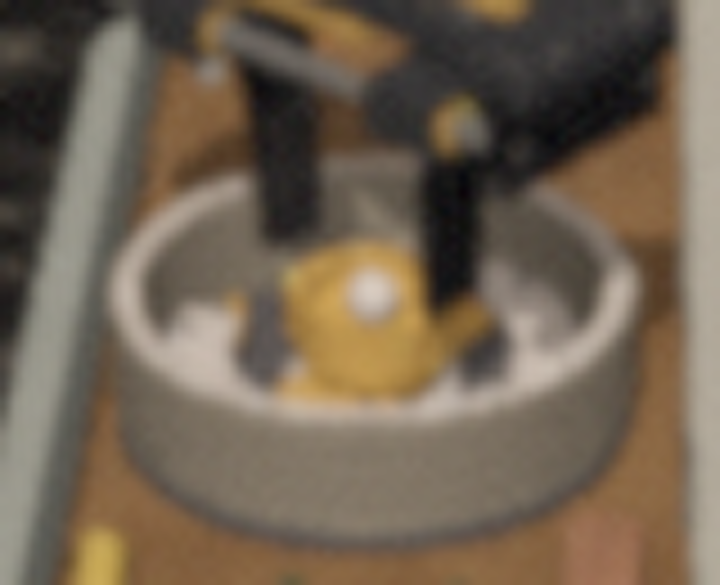

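Fingers straddle the cup symmetrically: tips at (292,240) and (452,305), ball at (372,293) between them. Next, descend.

```bash
python3 -m crank '[{"x":-0.0003,"y":0,"z":0.004,"turn":0},{"x":-0.0005,"y":0,"z":0.009,"turn":0},{"x":-0.0005,"y":0,"z":0.014,"turn":0},{"x":-0.0005,"y":0,"z":0.019,"turn":0},{"x":-0.0005,"y":0,"z":0.024,"turn":0},{"x":-0.0005,"y":0,"z":0.028,"turn":0},{"x":-0.0005,"y":0,"z":0.031,"turn":0},{"x":-0.0005,"y":0,"z":0.032,"turn":0},{"x":-0.0005,"y":0,"z":0.032,"turn":0}]'; python3 go.py .4757 -.0607 .039 51.2
```

```text
time_s: 14.1
tool_pos: [0.4752, -0.0606, 0.0391]
tool_rot: [180.0, -0.0, 51.2]
force: [0.8, -0.6, -0.4]
grip_width: 0.0564
grasp_force: 0.0
t 14.1 pos [ 0.4752 -0.0606  0.0391] rot [180.   -0.   51.2] w 0.0564 F [ 0.8 -0.6 -0.4] q [-29.  11.  36. 120.  -8.  51. -28.]
shift [0.0002 0.0005 0.0001] turn rad 0.0001
```

```bash
W='';python3 -m crank '[{"x":0,"y":0,"z":0,"turn":0},{"x":0,"y":0,"z":0,"turn":0}]' 0.053 6;python3 -m crank '[{"x":0,"y":0,"z":0,"turn":0},{"x":0,"y":0,"z":0,"turn":0}]' 0.0515 6;python3 -m crank '[{"x":0,"y":0,"z":0,"turn":0},{"x":0,"y":0,"z":0,"turn":0},{"x":0,"y":0,"z":0,"turn":0}]' 0.045 8;python3 -m crank '[{"x":0,"y":0,"z":0,"turn":0},{"x":0,"y":0,"z":0,"turn":0},{"x":0,"y":0,"z":0,"turn":0},{"x":0,"y":0,"z":0,"turn":0}]' 0.045 20
python3 - <<'E'
from h import *
crop('side','s3.png',233,204,80,65,9)
E
python3 go.py .4757 -.0607 .039 131.5
```

```text
time_s: 14.35
tool_pos: [0.4752, -0.0605, 0.0392]
tool_rot: [180.0, -0.0, 51.2]
force: [0.1, -0.4, -0.5]
grip_width: 0.053
grasp_force: 0.0
time_s: 14.6
tool_pos: [0.4754, -0.0608, 0.0392]
tool_rot: [180.0, -0.0, 51.2]
force: [0.9, -1.0, 0.0]
grip_width: 0.0513
grasp_force: 0.5
time_s: 14.98
tool_pos: [0.4753, -0.0607, 0.0392]
tool_rot: [180.0, -0.0, 51.2]
force: [0.3, -1.7, 0.9]
grip_width: 0.0509
grasp_force: 8.0
time_s: 15.48
tool_pos: [0.4753, -0.0607, 0.0392]
tool_rot: [180.0, -0.0, 51.2]
force: [0.7, -1.4, 1.6]
grip_width: 0.051
grasp_force: 19.9
t 15.53 pos [ 0.4753 -0.0607  0.0392] rot [ 1.7998e+02 -1.0000e-02  5.1200e+01] w 0.0508 F [ 1.  -2.   2.3] q [-29.  11.  36. 120.  -8.  51. -28.]
shift [0.0002 0.0003 0.0002] turn rad -1.4015
```

View pics/s3.png

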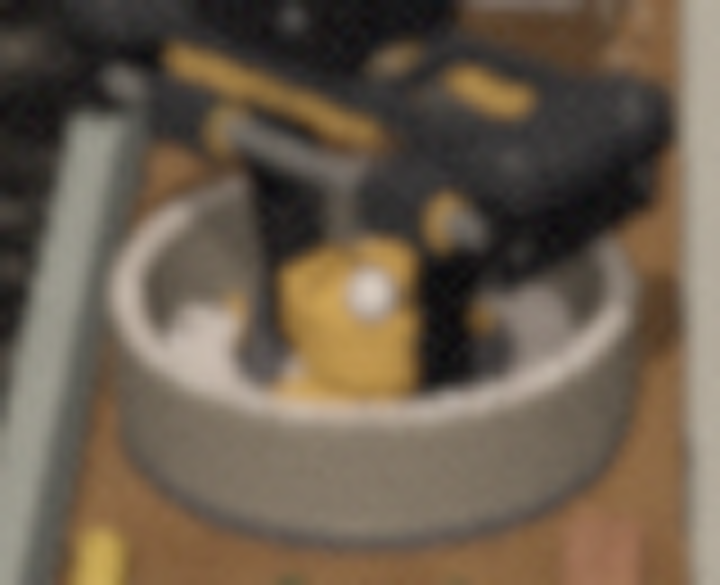

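The cup is gripped (51 mm) and the ball is still centred at (370,294). I'll turn it slowly anticlockwise.

```bash
python3 -m crank '[{"x":0,"y":0,"z":-0.0003,"turn":-0.01},{"x":0,"y":0,"z":-0.0006,"turn":-0.03},{"x":0,"y":0,"z":-0.0006,"turn":-0.07},{"x":0,"y":0,"z":-0.0006,"turn":-0.12},{"x":0,"y":0,"z":-0.0006,"turn":-0.18},{"x":0,"y":0,"z":-0.0006,"turn":-0.24},{"x":0,"y":0,"z":-0.0006,"turn":-0.30},{"x":0,"y":0,"z":-0.0006,"turn":-0.36},{"x":0,"y":0,"z":-0.0006,"turn":-0.42},{"x":0,"y":0,"z":-0.0006,"turn":-0.48},{"x":0,"y":0,"z":-0.0006,"turn":-0.54},{"x":0,"y":0,"z":-0.0006,"turn":-0.60}]'; python3 go.py .4753 -.0607 .0396 131.5
```

```text
time_s: 17.02
tool_pos: [0.4747, -0.0602, 0.0392]
tool_rot: [-180.0, -0.0, 85.8]
force: [0.8, -0.1, -1.1]
grip_width: 0.0507
grasp_force: 19.9
t 17.02 pos [ 0.4747 -0.0602  0.0392] rot [-1.7996e+02 -2.0000e-02  8.5750e+01] w 0.0507 F [ 0.8 -0.1 -1.1] q [-25.  10.  31. 120.  -7.  51.   6.]
shift [-0.0005  0.0006 -0.0004] turn rad -0.7984
```

```bash
python3 -m crank '[{"x":0,"y":0,"z":0,"turn":-0.06},{"x":0,"y":0,"z":0,"turn":-0.12},{"x":0,"y":0,"z":0,"turn":-0.18},{"x":0,"y":0,"z":0,"turn":-0.25},{"x":0,"y":0,"z":0,"turn":-0.32},{"x":0,"y":0,"z":0,"turn":-0.39},{"x":0,"y":0,"z":0,"turn":-0.46},{"x":0,"y":0,"z":0,"turn":-0.53},{"x":0,"y":0,"z":0,"turn":-0.60},{"x":0,"y":0,"z":0,"turn":-0.66},{"x":0,"y":0,"z":0,"turn":-0.71},{"x":0,"y":0,"z":0,"turn":-0.75}]';python3 -m crank '[{"x":0,"y":0,"z":0,"turn":-0.025},{"x":0,"y":0,"z":0,"turn":-0.04},{"x":0,"y":0,"z":0,"turn":-0.05},{"x":0,"y":0,"z":0,"turn":-0.05},{"x":0,"y":0,"z":0,"turn":-0.05}]'
python3 - <<'E'
from h import *
print(env.get_obs()['wrist_torque'])
crop('side','s4.png',223,194,90,75,8)
E
python3 go.py .4757 -.0607 .0396 131.5
```

```text
time_s: 18.52
tool_pos: [0.4756, -0.06, 0.0396]
tool_rot: [179.9, 0.0, 128.7]
force: [2.8, 0.2, -2.1]
grip_width: 0.051
grasp_force: 19.9
time_s: 19.15
tool_pos: [0.4754, -0.0604, 0.0398]
tool_rot: [180.0, 0.0, 131.4]
force: [3.1, 0.7, -2.1]
grip_width: 0.0509
grasp_force: 19.9
[ 0.16592724 -0.91499828 -0.07400055]
t 19.2 pos [ 0.4754 -0.0604  0.0398] rot [1.7996e+02 2.0000e-02 1.3141e+02] w 0.0508 F [ 2.7  0.7 -2.5] q [-20.  10.  26. 120.  -6.  51.  51.]
shift [-0.0004  0.0001  0.0002] turn rad -0.0015
```

View pics/s4.png

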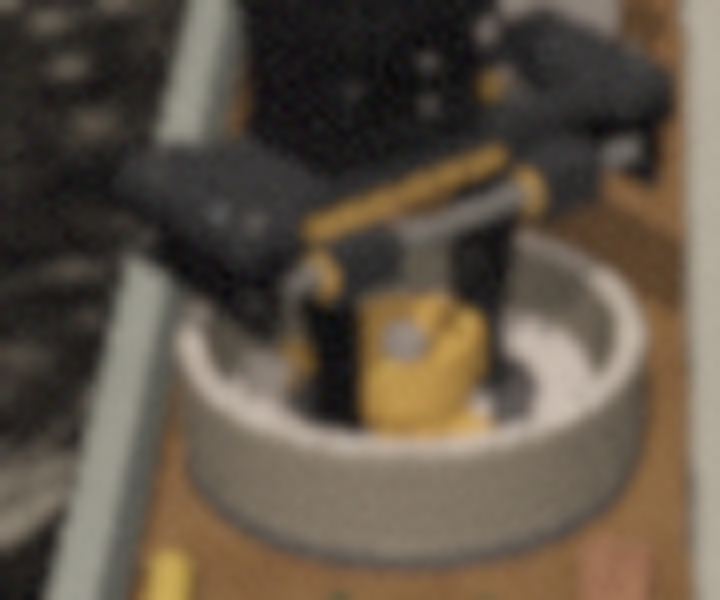

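The cup is turned, with the ball at about (403,340), perhaps 2 mm off-centre. I'll track it numerically in the side view.

```bash
cat > ball.py <<'E'
from h import *
import sys
def ball(n=3,dz=None):
    out=[]
    for _ in range(n):
        o=env.get_obs();T=np.array(o['tool_pos']);A=R.from_euler('xyz',o['tool_rot'],degrees=True).as_matrix()
        im=imaging.read_camera('side').astype(float)
        P=T+np.array([0,0,.003]); c=proj('side',P)[0]   # expected ball centre (grip +3 mm)
        yy,xx=np.mgrid[0:420,0:560]; m=(abs(xx-c[0])<6)&(abs(yy-c[1])<6)
        sat=im.max(2)-im.min(2); w=np.where(m&(im.min(2)>75),np.clip(70-sat,0,None),0)
        g=np.array([(w*xx).sum(),(w*yy).sum()])/w.sum()
        mmx=(proj('side',P+[.001,0,0])-proj('side',P))[0]; mmy=(proj('side',P+[0,.001,0])-proj('side',P))[0]
        out.append(np.r_[g-c,np.linalg.solve(np.c_[mmx,mmy],g-c),(w>0).sum()])
    return np.array(out).round(2),c
if __name__=='__main__': 
    r,c=ball(); print('offset px, mm(x,y), n'); print(r,c.round(1))
E
python3 ball.py; python3 -m crank '[{"x":0,"y":0,"z":0,"turn":0},{"x":0,"y":0,"z":0,"turn":0},{"x":0,"y":0,"z":0,"turn":0},{"x":0,"y":0,"z":0,"turn":0},{"x":0,"y":0,"z":0,"turn":0},{"x":0,"y":0,"z":0,"turn":0}]'; python3 ball.py
```

```text
offset px, mm(x,y), n
[[-0.62 -0.51 -1.9   2.78 30.  ]
 [-0.63 -0.5  -1.92  2.74 30.  ]
 [-0.64 -0.49 -1.95  2.68 30.  ]] [273.5 236.6]
time_s: 20.1
tool_pos: [0.4754, -0.0605, 0.0398]
tool_rot: [180.0, 0.0, 131.4]
force: [4.7, 0.8, -2.4]
grip_width: 0.0505
grasp_force: 19.9
offset px, mm(x,y), n
[[-0.6  -0.51 -1.85  2.77 30.  ]
 [-0.63 -0.51 -1.94  2.78 30.  ]
 [-0.61 -0.51 -1.87  2.77 30.  ]] [273.5 236.6]
```

```bash
python3 -m crank '[{"x":-0.0003,"y":0.0004,"z":0,"turn":0},{"x":-0.0007,"y":0.0008,"z":0,"turn":0},{"x":-0.0007,"y":0.0008,"z":0,"turn":0},{"x":-0.0007,"y":0.0008,"z":0,"turn":0}]'; python3 ball.py; python3 -c "
from h import *
o=env.get_obs();print(o['force'],o['wrist_torque'],o['tool_rot'])"
```

```text
time_s: 20.75
tool_pos: [0.4755, -0.0608, 0.0394]
tool_rot: [-179.9, -0.0, 131.4]
force: [1.5, -0.7, -1.3]
grip_width: 0.0507
grasp_force: 19.9
offset px, mm(x,y), n
[[-0.56 -0.71 -1.79  3.86 30.  ]
 [-0.57 -0.66 -1.79  3.58 32.  ]
 [-0.56 -0.58 -1.74  3.17 31.  ]] [273.5 236.8]
[ 1.04975801 -0.31330758 -1.23370767] [-0.08179293 -0.28413338  0.02833674] [-1.79938429e+02 -4.09374427e-02  1.31412214e+02]
```

```bash
python3 -m crank '[{"x":0,"y":0,"z":-0.0003,"turn":0},{"x":0,"y":0,"z":-0.001,"turn":0},{"x":0,"y":0,"z":-0.002,"turn":0},{"x":0,"y":0,"z":-0.003,"turn":0},{"x":0,"y":0,"z":-0.004,"turn":0},{"x":0,"y":0,"z":-0.005,"turn":0},{"x":0,"y":0,"z":-0.006,"turn":0},{"x":0,"y":0,"z":-0.007,"turn":0},{"x":0,"y":0,"z":-0.0077,"turn":0},{"x":0,"y":0,"z":-0.008,"turn":0},{"x":0,"y":0,"z":-0.008,"turn":0},{"x":0,"y":0,"z":-0.008,"turn":0}]'; python3 ball.py; python3 -c "
from h import *
o=env.get_obs();print(o['force'],o['wrist_torque'],o['tool_rot'])"
```

```text
time_s: 22.4
tool_pos: [0.4761, -0.0605, 0.0476]
tool_rot: [180.0, -0.0, 131.4]
force: [0.4, 1.0, -2.1]
grip_width: 0.0509
grasp_force: 19.9
offset px, mm(x,y), n
[[-0.48 -0.55 -1.53  3.02 31.  ]
 [-0.49 -0.56 -1.54  3.1  30.  ]
 [-0.51 -0.55 -1.59  3.02 31.  ]] [273.7 234.2]
[-0.31876708  0.29782863 -2.41790951] [-0.0275672   0.0276338   0.02064001] [ 1.79999082e+02 -2.51179423e-03  1.31422471e+02]
```

```bash
python3 -m crank '[{"x":0,"y":0,"z":-0.001,"turn":0},{"x":0,"y":0,"z":-0.003,"turn":0},{"x":0,"y":0,"z":-0.006,"turn":0},{"x":0,"y":0,"z":-0.01,"turn":0},{"x":0,"y":0,"z":-0.015,"turn":0},{"x":0,"y":0,"z":-0.02,"turn":0},{"x":0,"y":0,"z":-0.025,"turn":0},{"x":0,"y":0,"z":-0.03,"turn":0},{"x":0,"y":0,"z":-0.035,"turn":0},{"x":0,"y":0,"z":-0.04,"turn":0},{"x":0,"y":0,"z":-0.045,"turn":0},{"x":0,"y":0,"z":-0.05,"turn":0}]'; python3 -m crank '[{"x":0,"y":0,"z":-0.005,"turn":0},{"x":0,"y":0,"z":-0.01,"turn":0},{"x":0,"y":0,"z":-0.015,"turn":0},{"x":0,"y":0,"z":-0.02,"turn":0},{"x":0,"y":0,"z":-0.025,"turn":0},{"x":0,"y":0,"z":-0.03,"turn":0},{"x":0,"y":0,"z":-0.034,"turn":0},{"x":0,"y":0,"z":-0.037,"turn":0},{"x":0,"y":0,"z":-0.039,"turn":0},{"x":0,"y":0,"z":-0.04,"turn":0},{"x":0,"y":0,"z":-0.04,"turn":0}]'; python3 ball.py;python3 go.py .484 .2844 .137 131.4
```

```text
time_s: 24.05
tool_pos: [0.4762, -0.0606, 0.098]
tool_rot: [180.0, 0.0, 131.4]
force: [0.5, -0.5, -1.9]
grip_width: 0.0511
grasp_force: 19.9
time_s: 25.42
tool_pos: [0.4762, -0.0605, 0.1376]
tool_rot: [180.0, -0.0, 131.4]
force: [-0.2, 0.5, -2.8]
grip_width: 0.0511
grasp_force: 19.9
offset px, mm(x,y), n
[[-0.76 -2.35 -2.86 14.03 52.  ]
 [-0.75 -2.39 -2.86 14.3  53.  ]
 [-0.68 -2.39 -2.66 14.3  55.  ]] [273.2 205.6]
t 25.57 pos [ 0.4761 -0.0605  0.1375] rot [-1.7999e+02 -1.0000e-02  1.3143e+02] w 0.0509 F [-0.2  0.2 -1.8] q [-22.   2.  26. 115.  -1.  63.  47.]
shift [0.2534 0.2341 0.0005] turn rad 0.0005
```

Run:
```python
from h import *
crop('side','s5.png',233,170,80,75,8)
```

```text
(no output)
```

View pics/s5.png

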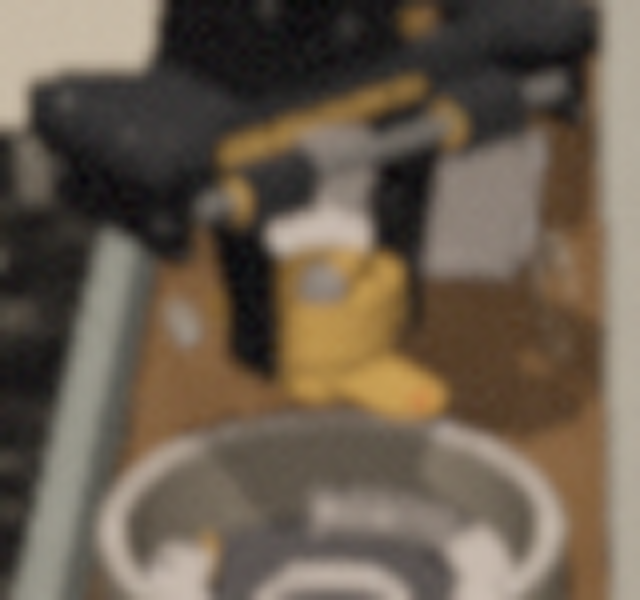

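The cup is out and level, ball at (322,282), with the same offset relative to the tool as before; the tray is in the background. Now a gentle carry.

```bash
python3 -m crank '[{"x":0.0007,"y":0.0007,"z":0,"turn":0},{"x":0.0022,"y":0.002,"z":0,"turn":0},{"x":0.0044,"y":0.0041,"z":0,"turn":0},{"x":0.0073,"y":0.0068,"z":0,"turn":0},{"x":0.011,"y":0.0102,"z":0,"turn":0},{"x":0.0154,"y":0.0143,"z":0,"turn":0},{"x":0.0206,"y":0.019,"z":0,"turn":0},{"x":0.0264,"y":0.0244,"z":0,"turn":0},{"x":0.0331,"y":0.0305,"z":0,"turn":0},{"x":0.0404,"y":0.0373,"z":0,"turn":0},{"x":0.0485,"y":0.0448,"z":0,"turn":0},{"x":0.0573,"y":0.0529,"z":0,"turn":0}]'; python3 -m crank '[{"x":0.0088,"y":0.0081,"z":0,"turn":0},{"x":0.0176,"y":0.0163,"z":0,"turn":0},{"x":0.0264,"y":0.0244,"z":0,"turn":0},{"x":0.0353,"y":0.0326,"z":0,"turn":0},{"x":0.0441,"y":0.0407,"z":0,"turn":0},{"x":0.0529,"y":0.0489,"z":0,"turn":0},{"x":0.0617,"y":0.057,"z":0,"turn":0},{"x":0.0705,"y":0.0651,"z":0,"turn":0},{"x":0.0793,"y":0.0733,"z":0,"turn":0},{"x":0.0881,"y":0.0814,"z":0,"turn":0},{"x":0.097,"y":0.0896,"z":0,"turn":0},{"x":0.1058,"y":0.0977,"z":0,"turn":0}]';python3 go.py .484 .2844 .137 131.4
```

```text
time_s: 27.12
tool_pos: [0.4779, 0.0183, 0.1377]
tool_rot: [180.0, -0.0, 131.4]
force: [-0.7, -0.2, -2.8]
grip_width: 0.0509
grasp_force: 19.9
time_s: 28.62
tool_pos: [0.4812, 0.1622, 0.1377]
tool_rot: [180.0, -0.0, 131.4]
force: [-0.2, 0.5, -2.2]
grip_width: 0.0508
grasp_force: 19.9
t 28.62 pos [0.4812 0.1622 0.1377] rot [179.99  -0.   131.42] w 0.0508 F [-0.2  0.5 -2.2] q [-35.   6.  14. 111.  -2.  64.  21.]
shift [0.0898 0.0829 0.0007] turn rad 0.0004
```

```bash
python3 -m crank '[{"x":0.0088,"y":0.0081,"z":0,"turn":0},{"x":0.0176,"y":0.0163,"z":0,"turn":0},{"x":0.0265,"y":0.0244,"z":0,"turn":0},{"x":0.0345,"y":0.0319,"z":0,"turn":0},{"x":0.0426,"y":0.0393,"z":0,"turn":0},{"x":0.05,"y":0.0461,"z":0,"turn":0},{"x":0.0566,"y":0.0522,"z":0,"turn":0},{"x":0.0625,"y":0.0577,"z":0,"turn":0},{"x":0.0683,"y":0.0631,"z":0,"turn":0},{"x":0.0735,"y":0.0678,"z":0,"turn":0},{"x":0.0779,"y":0.0719,"z":0,"turn":0},{"x":0.0816,"y":0.0753,"z":0,"turn":0}]'; python3 -m crank '[{"x":0.0029,"y":0.0027,"z":0,"turn":0},{"x":0.0051,"y":0.0047,"z":0,"turn":0},{"x":0.0066,"y":0.0061,"z":0,"turn":0},{"x":0.0075,"y":0.0069,"z":0,"turn":0},{"x":0.008,"y":0.0074,"z":0,"turn":0},{"x":0.008,"y":0.0074,"z":0,"turn":0},{"x":0.008,"y":0.0074,"z":0,"turn":0},{"x":0.008,"y":0.0074,"z":0,"turn":0},{"x":0.008,"y":0.0074,"z":0,"turn":0},{"x":0.008,"y":0.0074,"z":0,"turn":0},{"x":0.008,"y":0.0074,"z":0,"turn":0},{"x":0.008,"y":0.0074,"z":0,"turn":0}]';python3 go.py .484 .2844 .137 131.4
python3 - <<'E'
from h import *
T=np.array(env.get_obs()['tool_pos'])
c=proj('side',T+[0,0,.003])[0];u0,v0=int(c[0])-50,int(c[1])-30;print(c,u0,v0, (c+.5-[u0,v0])*8-.5)
a=imaging.read_camera('side')[v0:v0+55,u0:u0+100,::-1]
b=imaging.read_camera('top')[170:255,150:410,::-1]
z=lambda i,s:cv2.resize(i,None,fx=s,fy=s,interpolation=cv2.INTER_CUBIC)
a=z(a,6);b=z(b,3); W=800
f=lambda i:cv2.copyMakeBorder(i,0,0,0,W-i.shape[1],cv2.BORDER_CONSTANT)
cv2.imwrite('pics/f.png',np.vstack([f(a[:330]),f(b)])[:600])
E
python3 ball.py
```

```text
time_s: 30.12
tool_pos: [0.4837, 0.2727, 0.1376]
tool_rot: [-180.0, -0.0, 131.4]
force: [-0.1, -0.2, -3.3]
grip_width: 0.0512
grasp_force: 19.9
time_s: 31.62
tool_pos: [0.4839, 0.2833, 0.1377]
tool_rot: [180.0, -0.0, 131.4]
force: [-0.2, 0.5, -1.5]
grip_width: 0.0509
grasp_force: 19.9
t 31.62 pos [0.4839 0.2833 0.1377] rot [179.99  -0.   131.42] w 0.0509 F [-0.2  0.5 -1.5] q [-42.  12.  10. 104.  -2.  65.  10.]
shift [0.0008 0.0008 0.0007] turn rad 0.0003
[281.30088593 158.98832549] 231 128 [405.90708742 251.40660392]
offset px, mm(x,y), n
[[-0.44 -4.01 -2.99 36.4  42.  ]
 [-0.43 -4.01 -2.94 36.42 42.  ]
 [-0.57 -4.06 -3.45 36.85 42.  ]] [281.3 159. ]
```

View pics/f.png

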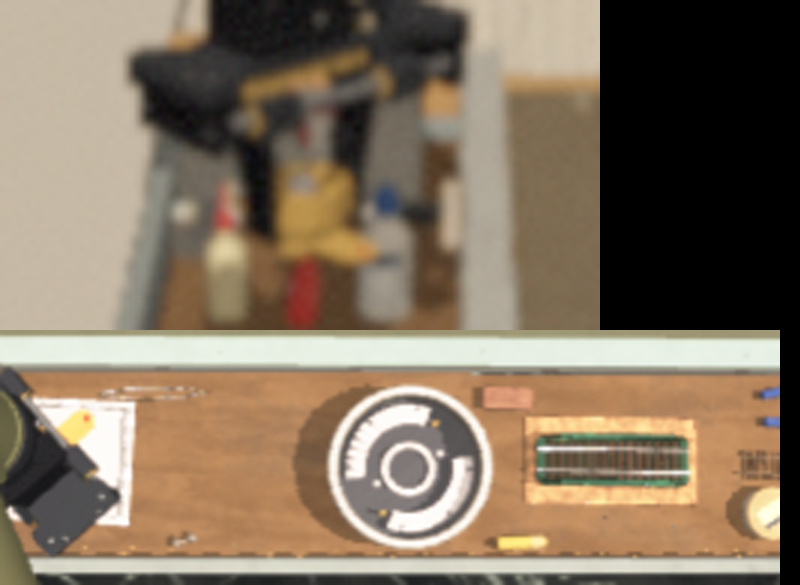

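The bridge sits on the mat, the well is empty, and the cup is over the tray with the ball at (303,184), centred in the dish as before. I'll settle, recheck, then hand in.

```bash
sed -i 's/abs(yy-c\[1\])<6/abs(yy-c[1]+.7)<3/;s/abs(xx-c\[0\])<6/abs(xx-c[0])<5/' ball.py; python3 ball.py; python3 -m crank '[{"x":0.0008,"y":0.0008,"z":0,"turn":0},{"x":0.0008,"y":0.0008,"z":0,"turn":0},{"x":0.0008,"y":0.0008,"z":0,"turn":0},{"x":0.0008,"y":0.0008,"z":0,"turn":0},{"x":0.0008,"y":0.0008,"z":0,"turn":0},{"x":0.0008,"y":0.0008,"z":0,"turn":0},{"x":0.0008,"y":0.0008,"z":0,"turn":0},{"x":0.0008,"y":0.0008,"z":0,"turn":0},{"x":0.0008,"y":0.0008,"z":0,"turn":0},{"x":0.0008,"y":0.0008,"z":0,"turn":0},{"x":0.0008,"y":0.0008,"z":0,"turn":0},{"x":0.0008,"y":0.0008,"z":0,"turn":0}]'; python3 ball.py; python3 -m crank '[{"x":0,"y":0,"z":0,"turn":0},{"x":0,"y":0,"z":0,"turn":0},{"x":0,"y":0,"z":0,"turn":0},{"x":0,"y":0,"z":0,"turn":0},{"x":0,"y":0,"z":0,"turn":0},{"x":0,"y":0,"z":0,"turn":0},{"x":0,"y":0,"z":0,"turn":0},{"x":0,"y":0,"z":0,"turn":0}]'; python3 ball.py
```

```text
offset px, mm(x,y), n
[[-0.53 -1.1  -2.18  9.97 17.  ]
 [-0.6  -1.14 -2.44 10.36 18.  ]
 [-0.57 -1.16 -2.34 10.48 18.  ]] [281.3 159. ]
time_s: 33.52
tool_pos: [0.484, 0.2844, 0.1377]
tool_rot: [180.0, 0.0, 131.4]
force: [1.7, 0.5, -1.4]
grip_width: 0.0508
grasp_force: 19.9
offset px, mm(x,y), n
[[-0.56 -1.05 -2.27  9.54 17.  ]
 [-0.58 -1.04 -2.33  9.41 17.  ]
 [-0.58 -1.04 -2.32  9.41 17.  ]] [281.3 158.9]
time_s: 34.67
tool_pos: [0.484, 0.2844, 0.1377]
tool_rot: [180.0, -0.0, 131.4]
force: [0.7, 0.5, -1.9]
grip_width: 0.0509
grasp_force: 19.9
offset px, mm(x,y), n
[[-0.56 -1.05 -2.26  9.48 17.  ]
 [-0.55 -1.06 -2.23  9.61 17.  ]
 [-0.55 -1.04 -2.24  9.45 17.  ]] [281.3 158.9]
```

```bash
python3 -c "
from cell import env
print(env.sign_off())"
```

```text
the job is handed in; nothing more can be done
None
```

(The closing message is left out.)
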